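# Sort the returns into their totes

### The arm

A 6-joint arm with a two-finger parallel gripper is mounted at the origin on a cart in front of the work surface, level with it; the furniture and walls round the work are solid. World frame = base frame: x ahead of the robot, y to its left, z up, the work surface at z = 0. Lengths are in mm, angles in rad, forces in N, time in s.
With the tool pointing down it reaches from about 300 to 775 mm from the base axis. Payload 14.6 kg.
Tool frame: the origin (TCP) lies at the very end of the fingers, on their centre line; the grasp point (between the pads) lies 19 mm behind it; z points along the fingers, y is the line along which they close (so a half turn about z gives the same grasp; the last joint's range is limited). The gripper opens to 94 mm and grips with 3 to 60 N. Pads are 16 mm wide; open, the fingers measure 119 mm over their backs; the gripper's body (75 mm by 177 mm) begins 78 mm behind the grasp point.
Start: joints at [1.12, 0.3, 1.521, -0, 1.321, -0.067], TCP at [205.942, 509.977, 183.546] pointing down, gripper open.
Joint ranges: [-3.03, 3.03], [-0.79, 2.21], [0.23, 2.52], [-1.04, 4.18], [0, 3.07], [-2.55, 2.55]. Speed limits (rad/s): [2.22, 2.22, 2.57, 3.14, 3.14, 3.14].

### API

Orientations are given as [roll, pitch, yaw] about the fixed x, y, z axes, in that order (R = Rz(yaw) Ry(pitch) Rx(roll)).
In Python, from cell import manip, optics gives the robot as it stands.
- The arm moves only by the shell command python3 -m crank 'ROWS' [FORCE]. ROWS is JSON, a list of rows, each a list of 7 numbers: the opening in per cent of the stroke, from 0 (shut) to 100 (fully open), then the shift along the tool's x, y, z in mm, then the turn, a rotation vector about the tool's x, y, z in rad. A call has 1 to 10 rows; each row is the pose to reach, as a shift and turn from the pose commanded when the call began, along the tool's axes at that moment; what a row does not reach only later rows make up. A row lasts 1/10 s, in which the tool goes at most 50 mm and 8.59 degrees, less where a joint would pass 70% of its speed; a pose out of reach is approached as far as the arm can. A call with a gripper value outside its range is refused whole. The fingers move at their own pace and stop on an object; FORCE is the grip in N (left out, the last holds). Time passes only in rows, so rows that repeat a pose let the fingers close. It gives the time, the measured TCP pose, the force, the opening and the grip force at its end, in the units of the state.
- manip.read_state(): the state, without advancing time (a new reading comes with each control period).
- optics.camera(name): name is "scene" or "top" or "wrist"; returns (picture, depth): 384x512x3 uint8, red, green, blue; 384x512 float32, mm along the optical axis (not along the pixel's ray), 0 where there is no reading.
- optics.calibration(name): a dict with "camera_matrix" (3x3 intrinsics, pixels), "R" (3x3) and "t" (3): a world point X has camera coordinates R X + t. Camera axes: x right, y down, z forward; pixel columns grow to the right and rows downward; lengths in mm; the calibration is good to about 2 mm. A picture is of the moment at which its call begins: read the wrist's pose just before it. calibration takes no time and is no camera call; for the wrist camera it gives the pose at the moment of the call.
- manip.sign_off(): hands the job in; it is judged then, once.
The state is a dict: "clock": time; "joints": joint angles; "qd": joint speeds; "effort": joint torques, N m; "eef_pos": TCP position; "eef_rot": TCP orientation; "wrist_force": force on the tool from outside, world axes, zero at the start; "moment": the same for the moment, N m; "finger_gap": finger opening in mm; "finger_force": force on a finger pad.
Only numpy, scipy, OpenCV 4.12 (cv2) and the standard library are available. Lean on these libraries where they do the work, as an engineer would, in place of code of your own. Each camera call takes 0.05 s, during which the arm holds its last target. There are 200 camera calls.

### The job

Sort the returned goods: one grey tote is for the long product boxes and already has one lying in it, the other is for the round jars and has only a jar in it; a second jar stands in the box tote by mistake, and a box and a jar lie loose on the front of the bench. Put each in the tote of its kind, so that all three jars stand upright on the floor of the jar tote and both boxes lie flat side by side on the floor of the box tote. Set them down without dropping them, and leave the other things on the bench alone.

Things in the scene. Friction and masses are not known exactly. Their poses are not given: they have to be found in the camera images.
- box_tote: Fixed open grey tote, 198 mm along x, 182 along y, 45 high; walls and floor 4 mm (inside 190 x 174, floor 4 mm above the bench). Origin: centre of its underside; x points roughly away from the robot. The two totes look alike and either may be the left one. For boxes: holds one along its far (+x) side, and the misplaced jar.
- jar_tote: Fixed open grey tote, 198 mm along x, 182 along y, 45 high; walls and floor 4 mm (inside 190 x 174, floor 4 mm above the bench). Origin: centre of its underside; x points roughly away from the robot. The two totes look alike and either may be the left one. For jars: holds one, in its far (+x) half.
- stray_jar_center (a point): Cylindrical white cream jar with a pink screw lid, 53 mm in diameter, 46 mm high, about 0.12 kg. The point is its centre, 23 mm above its underside; z is its upright axis. At the start it stands in the box tote by mistake, between the product box there and the tote's near (-x) wall, about 35 mm from both.
- bench_jar_center (a point): Cylindrical white cream jar with a pink screw lid, 53 mm in diameter, 46 mm high, about 0.12 kg. The point is its centre, 23 mm above its underside; z is its upright axis. At the start it stands loose on the front of the bench, to the right of the totes.
- stored_jar_center (a point): Cylindrical white cream jar with a pink screw lid, 53 mm in diameter, 46 mm high, about 0.12 kg. The point is its centre, 23 mm above its underside; z is its upright axis. It stands in the jar tote, where it belongs, from the start.
- bench_box_center (a point): White folding product box, 155 mm long (its y axis), 60 mm wide (its x axis), 45 mm high (its z axis), about 0.14 kg. The point is its centre, 22.5 mm above its underside. At the start it lies flat and loose on the front of the bench, to the right of the totes, its length running left to right. The open flap of the carton behind it reaches out to x = 0.55 m, 90 to 135 mm high: carry things over it.
- stored_box_center (a point): White folding product box, 155 mm long (its y axis), 60 mm wide (its x axis), 45 mm high (its z axis), about 0.14 kg. The point is its centre, 22.5 mm above its underside. It lies in the box tote, where it belongs, from the start, along the far (+x) side with its length along the tote's y.
- stapler: Bystander, to be left alone: small stapler 28 x 122 x 36 mm high lying just behind the loose box and jar, at the front of a carton with open flaps. Origin at the centre of its underside, y along its length.
- label_roll: Bystander, to be left alone: roll of white labels standing on end, 84 mm in diameter, 61 mm high, with a hole in its top, at the right front of the bench. It is no jar. Origin at the centre of its underside.
- tape_roll: Bystander, to be left alone: roll of brown packing tape lying flat, 112 mm in diameter, 49 mm high, behind the totes, between two cartons. Origin at the centre of its underside.
Not all that is in view belongs to the job. Leave any green look-alike of the part that bears stray_jar_center alone.

How it is judged:
By the outcome, as a careful person would: the job done as asked, in the order asked, and still so for the second after the job is handed in, with the robot touching nothing.
It also fails if it takes over 72 s, if anything falls off the work surface, if the arm or the gripper's body presses on something with over 40 N, if the wrist force passes 120 N, or if a joint passes its speed limit or range.

## Working session

There is one attempt and no reset: what is moved stays moved. The work goes in short steps, Python scripts to look and compute and a shell command to move; the robot and the scene stay as the last step left them, time stands still between calls to the robot, and variables do not carry over. Pictures are saved under pics/ and viewed, at most 10 in all, crops included, and the job is handed in when it is done.

```bash
mkdir -p pics; ls
cat > h.py <<'E'
import numpy as np, cv2
from cell import manip, optics
def cloud(n):
    p,d=optics.camera(n); c=optics.calibration(n)
    K=np.array(c["camera_matrix"]);R=np.array(c["R"]);t=np.array(c["t"])
    v,u=np.mgrid[:384,:512]
    X=np.stack([(u-K[0,2])/K[0,0]*d,(v-K[1,2])/K[1,1]*d,d],-1)
    W=(X-t)@R
    W[d<=0]=np.nan
    return p,d,W
E
python3 - <<'E'
from h import *
s=manip.read_state(); print(s)
for n in("top","scene"):
    p,d,W=cloud(n); np.savez(n+".npz",p=p,W=W)
    cv2.imwrite(f"pics/{n}0.png",p[:,:,::-1])
    c=optics.calibration(n);print(n,np.round(-np.array(c["R"]).T@c["t"]),np.round(c["camera_matrix"],1).tolist(),np.round(c["R"],3).tolist(),(d>0).mean())
E
```

```text
pics
{'clock': 0.0, 'joints': array([ 1.12039815e+00,  3.00521534e-01,  1.52156016e+00, -2.29895084e-05,
        1.32069636e+00, -6.66059631e-02]), 'qd': array([ 1.16377609e-04,  1.52476752e-03, -1.31162839e-03, -7.15534031e-04,
       -2.40799725e-03,  9.59411922e-05]), 'effort': array([ 2.31990671e-03, -5.31812668e+01, -3.52729547e+01,  7.09124445e-02,
        2.44874088e-02, -1.19656715e-04]), 'eef_pos': array([205.83113522, 509.73034121, 182.9675321 ]), 'eef_rot': array([-3.14040840e+00, -5.66780809e-05,  2.75780611e+00]), 'wrist_force': array([-0.44479382, -0.1197441 , -0.7323859 ]), 'moment': array([0.01587996, 0.01978916, 0.02920854]), 'finger_force': 0.0, 'finger_gap': 93.75605327478979}
top [ 287. -108. 1270.] [[384.5, 0.0, 255.1], [0.0, 384.5, 194.9], [0.0, 0.0, 1.0]] [[-0.034, -0.999, 0.004], [-0.973, 0.032, -0.227], [0.227, -0.012, -0.974]] 0.9960428873697916
scene [-118. -971. 1339.] [[464.1, 0.0, 255.7], [0.0, 464.1, 200.6], [0.0, 0.0, 1.0]] [[0.769, -0.64, -0.007], [-0.489, -0.581, -0.651], [0.413, 0.504, -0.759]] 0.9960530598958334
```

View pics/top0.png

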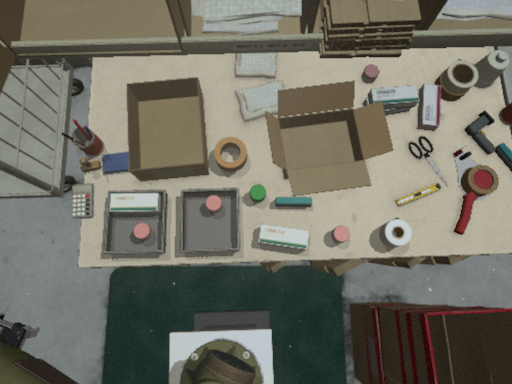

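View pics/scene0.png

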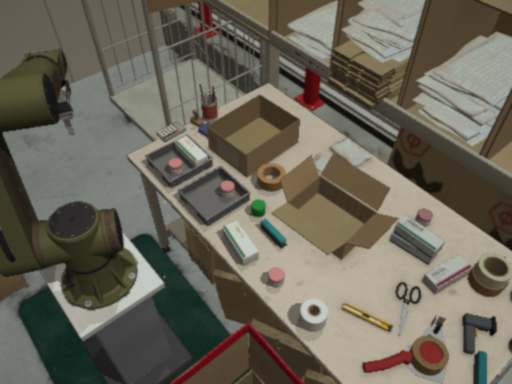

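Top view: box tote on the left (centre ~135,224) with the stored box (135,203) and the stray jar (141,231). Jar tote is on the right (~210,221) with the stored jar (214,203). The loose box is at (284,237) and the bench jar at (341,233).
Possible mix-ups:
- Jars: green jar (258,192), far pink jar (371,73), label roll (397,233).
- Boxes: the far-right cartons (393,97) and (430,106), and the stapler (294,202).

By the description I choose pink 141,231 as stray, 341,233 as bench jar, and white box 284,237.

Run:
```python
from h import *
c=optics.calibration("top")
z=np.load("top.npz");p=z["p"];W=z["W"]
K=np.array(c["camera_matrix"]);R=np.array(c["R"]);t=np.array(c["t"]);o=-R.T@t
def ray(u,v,h):
    d=R.T@np.linalg.inv(K)@[u,v,1]; return o+d*(h-o[2])/d[2]
hsv=cv2.cvtColor(p,cv2.COLOR_RGB2HSV)
m=((hsv[...,0]<8)|(hsv[...,0]>170))&(hsv[...,1]>70)&(hsv[...,2]>130)
n,l,st,ce=cv2.connectedComponentsWithStats(m.astype(np.uint8))
for i in range(1,n):
    if st[i,4]>40:
        w=W[l==i];print("pink",ce[i].round(1),st[i,4],np.nanmedian(w,0).round(1), "ray",ray(*ce[i],np.nanmedian(w[:,2])).round(1))
def rect(name,mask):
    w=W[mask]; w=w[~np.isnan(w[:,0])]
    r=cv2.minAreaRect(w[:,:2].astype(np.float32)); print(name,len(w),np.round(r[0],1),np.round(r[1],1),round(r[2],1),"z",np.median(w[:,2]).round(1))
v,u=np.mgrid[:384,:512]
def reg(a,b,cc,d,z0,z1): return (u>a)&(u<b)&(v>cc)&(v<d)&(W[...,2]>z0)&(W[...,2]<z1)
rect("bench",reg(252,318,218,256,38,60))
rect("stored",reg(107,163,190,219,42,62))
rect("stapler",reg(270,316,192,212,20,45))
for nm,a,b in(("boxtote",98,170),("jartote",174,243)):
    mm=reg(a,b,183,262,33,70);rect(nm,mm)
    mm=reg(a,b,183,262,-5,12)&(hsv[...,2]<120);rect(nm+"floor",mm)
rect("flap",reg(285,375,150,200,80,145))
img=cv2.resize(p[165:265,90:420],None,fx=2.4,fy=2.4)
cv2.imwrite("pics/crop1.png",img[:,:,::-1])
```

```text
pink [213.1 202.3] 188 [550.5  14.2  51. ] ray [550.4  14.   51. ]
pink [141.3 230.2] 197 [467.1 243.2  51.2] ray [466.9 243.2  51.2]
pink [341.  233.4] 183 [ 436.9 -392.7   47.3] ray [ 436.3 -392.7   47.3]
bench 923 [ 434.7 -209.7] [154.5  60.7] 79.8 z 47.1
stored 1022 [554.7 270.5] [177.   89.6] 89.1 z 50.7
stapler 252 [ 552.4 -248.6] [115.8  22.2] 88.2 z 37.5
boxtote 1866 [500.1 265.5] [191.6 206.2] 89.0 z 49.2
boxtotefloor 2060 [489.6 279.4] [214.2 209.5] 89.6 z 5.5
jartote 873 [498.1  25.3] [190.4 206.9] 89.5 z 46.7
jartotefloor 3203 [488.4  42.6] [205.1 213. ] 89.7 z 5.4
flap 2218 [ 620.4 -369.6] [124.8 284.8] 8.6 z 113.6
```

View pics/crop1.png

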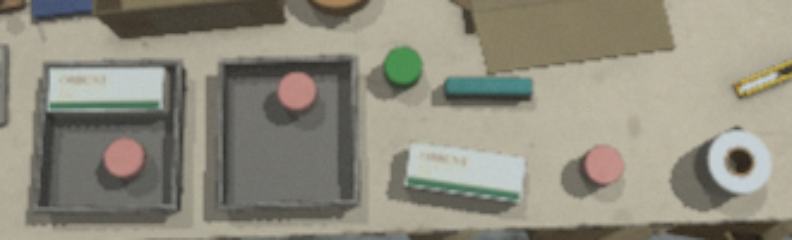

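The crop confirms it: the jars are pink (124,158) in the box tote and (603,165) on the bench, and the loose white box is at (465,172). Next I move over the stray jar.

```bash
python3 -m crank '[[80,-34,-15,0,0,0,0.119],[80,-68,-30,0,0,0,0.238],[80,-103,-45,0,0,0,0.357],[80,-137,-60,0,0,0,0.476],[80,-171,-75,0,0,0,0.595],[80,-205,-90,0,0,0,0.714],[80,-240,-105,0,0,0,0.833],[80,-274,-120,0,0,0,0.952],[80,-308,-135,0,0,0,1.07],[80,-342,-150,0,0,0,1.187]]' 30
python3 -m crank '[[80,0,0,10,0,0,0],[80,0,0,20,0,0,0],[80,0,0,40,0,0,0],[80,0,0,50,0,0,0],[80,0,0,50,0,0,0]]'
cat > look.py <<'E'
import sys
from h import *
s=manip.read_state();print(round(s["clock"],2),s["eef_pos"].round(1),s["eef_rot"].round(3),round(s["finger_gap"],1),s["wrist_force"].round(1))
p,d,W=cloud("wrist");np.savez("wrist.npz",p=p,W=W);cv2.imwrite(f"pics/{sys.argv[1]}.png",p[:,:,::-1])
hsv=cv2.cvtColor(p,cv2.COLOR_RGB2HSV)
m=((hsv[...,0]<8)|(hsv[...,0]>170))&(hsv[...,1]>70)&(hsv[...,2]>90)
n,l,st,ce=cv2.connectedComponentsWithStats(m.astype(np.uint8))
for i in range(1,n):
    if st[i,4]>300:
        w=W[l==i];w=w[~np.isnan(w[:,0])];zt=np.percentile(w[:,2],80);w=w[abs(w[:,2]-zt)<5];c,r=cv2.minEnclosingCircle(w[:,:2].astype(np.float32))
        print("pink",ce[i].round(),st[i,4],np.mean(w,0).round(1),np.round(c,1),round(r,1))
E
python3 look.py w1
```

```text
clock: 1.1
eef_pos: [467.7, 241.5, 183.3]
eef_rot: [-3.141, 0.0, 1.566]
wrist_force: [0.5, 1.8, 0.9]
finger_gap: 75.2
finger_force: 0.0
clock: 1.6
eef_pos: [465.6, 243.2, 132.0]
eef_rot: [-3.139, 0.001, 1.573]
wrist_force: [0.5, 0.6, 0.2]
finger_gap: 75.4
finger_force: 0.0
1.6 [465.6 243.2 132. ] [-3.139e+00  1.000e-03  1.573e+00] 75.4 [0.5 0.6 0.2]
pink [258. 179.] 392 [467.2 249.4  50.2] [468.9 244.4] 26.6
```

View pics/w1.png

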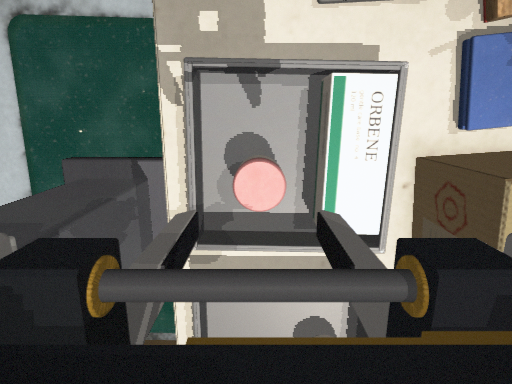

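The wrist view shows the stray jar at (259,185), the stored box to its right at (358,150), and room for both fingers. I'll descend and grip.

```bash
python3 - <<'E'
from h import *
z=np.load("wrist.npz");W=z["W"];p=z["p"]
v,u=np.mgrid[:384,:512]
def r(n,m):
    w=W[m];q=np.percentile(w,[3,50,97],axis=0);print(n,len(w),q.round(1).tolist())
Z=W[...,2]
# tote walls: dark rim pts
rim=(abs(Z-45)<4)&(p.max(-1)<130)
r("nearwall",rim&(u<205)&(v>90)&(v<200)); r("farwall",rim&(u>385)&(u<415)&(v>90)&(v<230)); r("leftwall",rim&(v<75)&(u>200)&(u<300));r("rightwall",rim&(v>235)&(v<260)&(u>205)&(u<310))
r("box",(abs(Z-49)<4)&(u>325)&(u<397)&(v>70)&(v<235)&(p.min(-1)>140))
for v0 in(90,150,200):
    m=(abs(Z-49)<4)&(u>325)&(u<397)&(abs(v-v0)<4)&(p.min(-1)>140);r(v0,m)
E
python3 -m crank '[[80,1,2,20,0,0,0],[80,1,2,50,0,0,0],[80,1,2,80,0,0,0],[80,1,2,100,0,0,0],[80,1,2,115,0,0,0],[80,1,2,122,0,0,0],[80,1,2,122,0,0,0],[80,1,2,122,0,0,0]]'
python3 -m crank '[[45,0,0,0,0,0,0],[45,0,0,0,0,0,0],[45,0,0,0,0,0,0],[45,0,0,0,0,0,0],[45,0,0,0,0,0,0],[45,0,0,0,0,0,0]]' 25
```

```text
nearwall 248 [[397.6, 236.8, 41.2], [405.3, 286.5, 44.7], [406.6, 331.0, 46.9]]
farwall 209 [[595.0, 245.6, 42.4], [596.0, 291.7, 45.2], [597.0, 332.2, 47.4]]
leftwall 775 [[418.1, 354.2, 42.2], [456.5, 358.1, 45.9], [496.7, 362.4, 47.7]]
rightwall 299 [[415.9, 179.1, 41.2], [464.7, 180.4, 44.8], [518.5, 181.5, 47.1]]
box 8410 [[535.0, 202.9, 46.4], [569.8, 279.7, 51.1], [598.9, 345.5, 52.5]]
90 371 [[534.6, 331.7, 49.9], [567.7, 334.3, 51.3], [591.1, 337.0, 52.4]]
150 395 [[533.5, 276.9, 46.2], [569.3, 279.8, 51.1], [599.6, 282.7, 52.5]]
200 369 [[545.5, 227.1, 45.8], [570.3, 230.4, 51.1], [600.0, 233.7, 52.5]]
clock: 2.45
eef_pos: [469.4, 244.2, 12.5]
eef_rot: [3.14, -0.001, 1.571]
wrist_force: [0.1, 1.2, 0.1]
finger_gap: 75.0
finger_force: 0.0
clock: 3.05
eef_pos: [469.0, 243.9, 11.9]
eef_rot: [3.141, -0.0, 1.571]
wrist_force: [-1.4, 0.1, 5.6]
finger_gap: 52.3
finger_force: 25.0
```

```bash
python3 -m crank '[[45,0,0,-5,0,0,0],[45,0,0,-15,0,0,0],[45,0,0,-35,0,0,0],[45,0,0,-60,0,0,0],[45,0,0,-85,0,0,0],[45,0,0,-100,0,0,0],[45,0,0,-105,0,0,0]]'
python3 -m crank '[[45,-10,0,0,0,0,0],[45,-30,-1,0,0,0,0],[45,-58,-2,0,0,0,0],[45,-88,-3,0,0,0,0],[45,-118,-4,0,0,0,0],[45,-145,-5,0,0,0,0],[45,-163,-6,0,0,0,0],[45,-172,-7,0,0,0,0],[45,-174,-7,0,0,0,0],[45,-174,-7,0,0,0,0]]'
python3 look.py w2
```

```text
clock: 3.75
eef_pos: [469.5, 244.1, 118.8]
eef_rot: [3.139, -0.001, 1.571]
wrist_force: [0.1, 0.4, -0.9]
finger_gap: 52.4
finger_force: 25.0
clock: 4.75
eef_pos: [461.7, 69.9, 116.2]
eef_rot: [-3.141, -0.0, 1.571]
wrist_force: [-0.9, 0.1, -1.1]
finger_gap: 52.6
finger_force: 25.0
4.75 [461.7  69.9 116.2] [-3.141 -0.     1.571] 52.6 [-0.9  0.1 -1.1]
pink [256. 230.] 4756 [462.   70.9 154.3] [462.4  70.8] 26.7
```

View pics/w2.png

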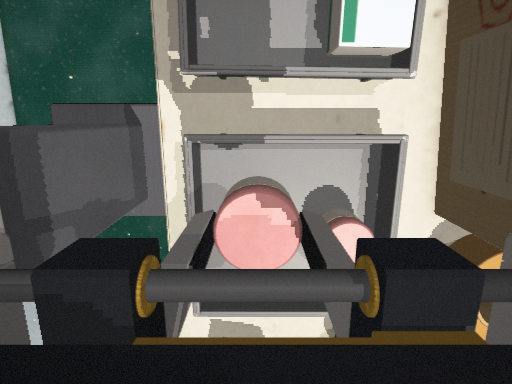

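The jar is held upright (257,229) inside the tote outline, clear of the stored jar (350,237). I'll lower it and release.

```bash
python3 -m crank '[[45,0,0,10,0,0,0],[45,0,0,30,0,0,0],[45,0,0,55,0,0,0],[45,0,0,78,0,0,0],[45,0,0,92,0,0,0],[45,0,0,99,0,0,0],[45,0,0,102,0,0,0],[45,0,0,104,0,0,0],[45,0,0,104.5,0,0,0],[45,0,0,104.5,0,0,0]]'
python3 -m crank '[[50,0,0,0,0,0,0],[58,0,0,0,0,0,0],[66,0,0,0,0,0,0],[72,0,0,0,0,0,0],[72,0,0,0,0,0,0],[72,0,0,0,0,0,0]]'
python3 -m crank '[[72,0,0,-10,0,0,0],[72,0,0,-30,0,0,0],[72,0,0,-60,0,0,0],[72,0,0,-95,0,0,0],[72,0,0,-120,0,0,0],[72,0,0,-130,0,0,0],[72,0,0,-130,0,0,0]]'
python3 look.py w3
```

```text
clock: 5.8
eef_pos: [462.2, 69.9, 12.5]
eef_rot: [3.141, -0.0, 1.571]
wrist_force: [0.4, 0.5, -0.8]
finger_gap: 52.4
finger_force: 25.0
clock: 6.4
eef_pos: [461.9, 69.8, 12.1]
eef_rot: [3.142, 0.0, 1.571]
wrist_force: [0.4, -0.0, 1.0]
finger_gap: 67.4
finger_force: 0.0
clock: 7.1
eef_pos: [462.3, 69.9, 143.1]
eef_rot: [3.139, -0.0, 1.571]
wrist_force: [-0.1, -1.1, -0.4]
finger_gap: 67.9
finger_force: 0.0
7.1 [462.3  69.9 143.1] [ 3.139 -0.     1.571] 67.9 [-0.1 -1.1 -0.4]
pink [256. 176.] 346 [461.8  76.4  47.7] [462.3  70.2] 26.5
```

```bash
python3 -m crank '[[80,-20,-1,0,0,0,0],[80,-65,-3,0,0,0,0],[80,-110,-6,0,0,0,0],[80,-155,-8,0,0,0,0],[80,-200,-11,0,0,0,0],[80,-245,-13,0,0,0,0],[80,-290,-16,0,0,0,0],[80,-335,-18,0,0,0,0],[80,-380,-21,0,0,0,0],[80,-420,-23,0,0,0,0]]'
python3 -m crank '[[80,-30,-2,0,0,0,0],[80,-42,-2,0,0,0,0],[80,-42,-2,0,0,0,0],[80,-42,-2,0,0,0,0]]'
python3 look.py w4
```

```text
clock: 8.15
eef_pos: [437.8, -351.9, 140.0]
eef_rot: [-3.139, -0.002, 1.57]
wrist_force: [0.4, 0.6, -0.5]
finger_gap: 75.3
finger_force: 0.0
clock: 8.55
eef_pos: [436.9, -391.0, 141.2]
eef_rot: [-3.141, -0.001, 1.571]
wrist_force: [-0.1, -0.3, -0.1]
finger_gap: 75.2
finger_force: 0.0
8.55 [ 436.9 -391.   141.2] [-3.141e+00 -1.000e-03  1.571e+00] 75.2 [-0.1 -0.3 -0.1]
pink [257. 186.] 2020 [ 437.8 -392.7   46.3] [ 437.9 -393.8] 26.6
```

View pics/w4.png

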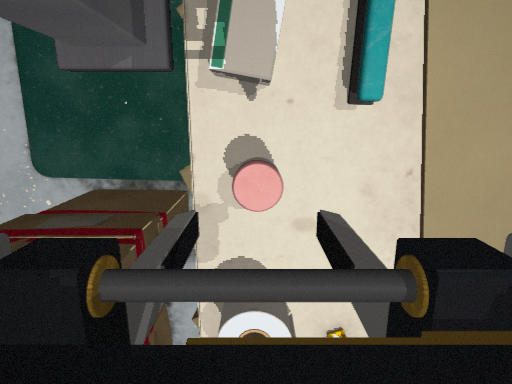

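The bench jar is at (258,186). The stapler (370,50) and label roll (255,340) are clear of the fingers.

```bash
python3 -m crank '[[80,-2,1,15,0,0,0],[80,-2,1,45,0,0,0],[80,-2,1,80,0,0,0],[80,-2,1,108,0,0,0],[80,-2,1,125,0,0,0],[80,-2,1,132,0,0,0],[80,-2,1,133,0,0,0],[80,-2,1,133,0,0,0]]'
python3 -m crank '[[45,0,0,0,0,0,0],[45,0,0,0,0,0,0],[45,0,0,0,0,0,0],[45,0,0,0,0,0,0],[45,0,0,0,0,0,0],[45,0,0,0,0,0,0]]' 25
python3 -m crank '[[45,0,0,-5,0,0,0],[45,0,0,-15,0,0,0],[45,0,0,-40,0,0,0],[45,0,0,-70,0,0,0],[45,0,0,-100,0,0,0],[45,0,0,-125,0,0,0],[45,0,0,-135,0,0,0],[45,0,0,-138,0,0,0]]'
```

```text
clock: 9.4
eef_pos: [438.3, -394.2, 9.6]
eef_rot: [3.141, 0.001, 1.571]
wrist_force: [-0.9, 0.8, 0.2]
finger_gap: 75.1
finger_force: 0.0
clock: 10.0
eef_pos: [438.0, -394.4, 9.5]
eef_rot: [3.141, 0.0, 1.571]
wrist_force: [-1.4, 0.9, 4.9]
finger_gap: 52.2
finger_force: 25.0
clock: 10.8
eef_pos: [438.1, -394.3, 148.0]
eef_rot: [3.141, 0.001, 1.571]
wrist_force: [0.2, -0.3, -1.9]
finger_gap: 52.7
finger_force: 25.0
```

```bash
python3 -m crank '[[45,10,0,0,0,0,0],[45,35,2,0,0,0,0],[45,70,4,0,0,0,0],[45,110,7,0,0,0,0],[45,150,9,0,0,0,0],[45,190,12,0,0,0,0],[45,230,14,0,0,0,0],[45,270,17,0,0,0,0],[45,310,20,0,0,0,0],[45,345,22,0,0,0,0]]'
python3 -m crank '[[45,22,1,0,0,0,0],[45,32,2,0,0,0,0],[45,35,2,0,0,0,0],[45,35,2,0,0,0,0],[45,35,2,0,0,0,0]]'
python3 look.py w5
```

```text
clock: 11.8
eef_pos: [458.8, -46.8, 145.8]
eef_rot: [-3.14, -0.001, 1.571]
wrist_force: [0.6, 0.0, -2.2]
finger_gap: 52.5
finger_force: 25.0
clock: 12.3
eef_pos: [461.8, -15.0, 146.8]
eef_rot: [-3.141, 0.0, 1.57]
wrist_force: [0.1, 0.6, -2.1]
finger_gap: 52.5
finger_force: 25.0
12.3 [461.8 -15.  146.8] [-3.141  0.     1.57 ] 52.5 [ 0.1  0.6 -2.1]
pink [252.  96.] 1474 [457.6  71.7  49.9] [463.1  70.1] 26.3
pink [336. 150.] 416 [544.8  18.6  48.9] [551.   14.1] 26.7
pink [256. 230.] 4588 [461.7 -14.5 183.2] [462.6 -14.5] 26.7
```

View pics/w5.png

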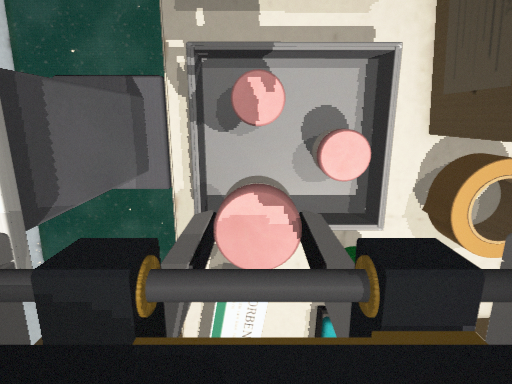

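The jar is held at (258,228). The first jar (258,98) and stored jar (343,155) stand upright and clear of it, so I'll lower and release.

```bash
python3 -m crank '[[45,0,0,10,0,0,0],[45,0,0,35,0,0,0],[45,0,0,70,0,0,0],[45,0,0,100,0,0,0],[45,0,0,120,0,0,0],[45,0,0,128,0,0,0],[45,0,0,131,0,0,0],[45,0,0,132.5,0,0,0],[45,0,0,133.5,0,0,0],[45,0,0,133.5,0,0,0]]'
python3 -m crank '[[50,0,0,0,0,0,0],[58,0,0,0,0,0,0],[66,0,0,0,0,0,0],[72,0,0,0,0,0,0],[72,0,0,0,0,0,0],[72,0,0,0,0,0,0]]'
python3 -m crank '[[72,0,0,-10,0,0,0],[72,0,0,-30,0,0,0],[72,0,0,-60,0,0,0],[72,0,0,-95,0,0,0],[72,0,0,-120,0,0,0],[90,0,0,-135,0,0,0],[100,0,0,-135,0,0,0]]'
python3 -m crank '[[100,-15,-2,0,0,0,0],[100,-50,-7,0,0,0,0],[100,-90,-12,0,0,0,0],[100,-130,-18,0,0,0,0],[100,-165,-23,0,0,0,0],[100,-185,-26,0,0,0,0],[100,-195,-27,0,0,0,0],[100,-195,-27,0,0,0,0],[100,-195,-27,0,0,0,0]]'
python3 look.py w6
python3 - <<'E'
from h import *
z=np.load("wrist.npz");W=z["W"];p=z["p"];v,u=np.mgrid[:384,:512]
m=(abs(W[...,2]-46)<6)&(abs(W[...,0]-435)<60)&(abs(W[...,1]+210)<100)&(p.min(-1)>90)
n,l,st,ce=cv2.connectedComponentsWithStats(m.astype(np.uint8));i=1+st[1:,4].argmax()
w=W[l==i];print(st[i],cv2.minAreaRect(w[:,:2].astype(np.float32)),np.median(w[:,2]))
E
```

```text
clock: 13.35
eef_pos: [462.3, -14.2, 14.1]
eef_rot: [3.14, 0.0, 1.571]
wrist_force: [0.4, -0.2, -2.0]
finger_gap: 52.6
finger_force: 25.0
clock: 13.95
eef_pos: [461.9, -14.2, 13.6]
eef_rot: [3.142, -0.0, 1.571]
wrist_force: [-0.4, -0.2, -1.1]
finger_gap: 67.6
finger_force: 0.0
clock: 14.65
eef_pos: [462.8, -14.2, 151.0]
eef_rot: [3.137, 0.0, 1.571]
wrist_force: [-0.9, -0.5, -0.8]
finger_gap: 80.5
finger_force: 0.0
clock: 15.55
eef_pos: [434.9, -208.4, 148.2]
eef_rot: [-3.141, -0.0, 1.571]
wrist_force: [0.6, -0.7, -0.4]
finger_gap: 94.1
finger_force: 0.0
15.55 [ 434.9 -208.4  148.2] [-3.141 -0.     1.571] 94.1 [ 0.6 -0.7 -0.4]
[ 218  103   82  152 6987] ((434.5081787109375, -208.56610107421875), (155.2698516845703, 60.32586669921875), 79.9380874633789) 45.92774421744244
```

View pics/w6.png

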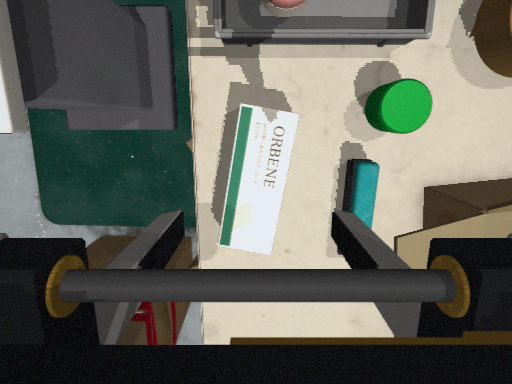

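The loose box (258,178) is tilted about 10°. The stapler (365,195) and green jar (398,105) are clear. I'll turn 0.176 rad and grip across its width.

```bash
python3 -m crank '[[100,0,0,15,0,0,0.08],[100,0,0,45,0,0,0.176],[100,0,0,85,0,0,0.176],[100,0,0,115,0,0,0.176],[100,0,0,133,0,0,0.176],[100,0,0,140,0,0,0.176],[100,0,0,141,0,0,0.176],[100,0,0,141,0,0,0.176]]'
python3 -m crank '[[55,0,0,0,0,0,0],[55,0,0,0,0,0,0],[55,0,0,0,0,0,0],[55,0,0,0,0,0,0],[55,0,0,0,0,0,0],[55,0,0,0,0,0,0],[55,0,0,0,0,0,0]]' 25
python3 -m crank '[[55,0,0,-5,0,0,0],[55,0,0,-15,0,0,0],[55,0,0,-40,0,0,0],[55,0,0,-70,0,0,0],[55,0,0,-100,0,0,-0.05],[55,0,0,-125,0,0,-0.1],[55,0,0,-138,0,0,-0.15],[55,0,0,-143,0,0,-0.176],[55,0,0,-143,0,0,-0.176]]'
```

```text
clock: 16.4
eef_pos: [435.5, -209.1, 8.4]
eef_rot: [3.14, 0.0, 1.395]
wrist_force: [-0.6, 0.1, -0.1]
finger_gap: 94.1
finger_force: 0.0
clock: 17.1
eef_pos: [434.8, -209.2, 7.7]
eef_rot: [-3.141, 0.0, 1.395]
wrist_force: [-1.8, 1.1, 4.2]
finger_gap: 60.0
finger_force: 25.0
clock: 18.0
eef_pos: [435.0, -209.2, 151.1]
eef_rot: [3.141, 0.0, 1.571]
wrist_force: [-0.9, 0.3, -1.6]
finger_gap: 59.7
finger_force: 25.0
```

```bash
python3 -m crank '[[55,10,1,0,0,0,0],[55,35,3,0,0,0,0],[55,70,5,0,0,0,0],[55,110,8,0,0,0,0],[55,150,12,0,0,0,0],[55,190,15,0,0,0,0],[55,230,18,0,0,0,0],[55,270,21,0,0,0,0],[55,310,24,0,0,0,0],[55,350,27,0,0,0,0]]'
python3 -m crank '[[55,35,3,0,0,0,0],[55,70,6,0,0,0,0],[55,97,8,0,0,0,0],[55,115,9,0,0,0,0],[55,124,10,0,0,0,0],[55,127,10,0,0,0,0],[55,127,10,0,0,0,0],[55,127,10,0,0,0,0]]'
python3 look.py w7
python3 - <<'E'
from h import *
z=np.load("wrist.npz");W=z["W"];p=z["p"];Z=W[...,2]
def big(m,n):
    k,l,st,ce=cv2.connectedComponentsWithStats(m.astype(np.uint8));i=1+st[1:,4].argmax();w=W[l==i];r=cv2.minAreaRect(w[:,:2].astype(np.float32));print(n,st[i].tolist(),[np.round(a,1) for a in r],np.median(w[:,2]).round(1))
s=manip.read_state()["eef_pos"]
big((abs(Z-s[2]-38)<5)&(p.min(-1)>90)&(W[...,0]>435)&(W[...,0]<510),"held")
big((abs(Z-50)<5)&(p.min(-1)>90)&(W[...,0]>520)&(W[...,0]<596),"stored")
m=(abs(Z-45)<5)&(p.max(-1)<130)&(abs(W[...,0]-500)<105)&(abs(W[...,1]-268)<100);w=W[m]
print("tote",np.percentile(w,[2,50,98],axis=0).round(1).tolist())
E
```

```text
clock: 19.0
eef_pos: [461.0, 143.0, 149.7]
eef_rot: [-3.14, 0.0, 1.57]
wrist_force: [-0.0, -0.7, -0.8]
finger_gap: 60.1
finger_force: 25.0
clock: 19.8
eef_pos: [471.9, 267.1, 150.5]
eef_rot: [-3.141, 0.0, 1.57]
wrist_force: [-0.3, 0.1, -2.6]
finger_gap: 60.0
finger_force: 25.0
19.8 [471.9 267.1 150.5] [-3.141  0.     1.57 ] 60.0 [-0.3  0.1 -2.6]
held [202, 96, 112, 173, 14757] [array([472.7, 294.6]), array([100.3,  60.4]), np.float64(89.8)] 188.6
stored [312, 101, 68, 148, 6542] [array([561.7, 271.8]), array([154.6,  60.9]), np.float64(89.2)] 50.0
tote [[398.0, 179.1, 40.6], [439.1, 333.2, 44.7], [596.3, 362.0, 47.1]]
```

View pics/w7.png

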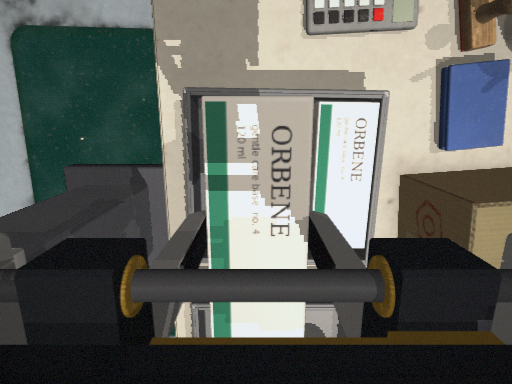

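The held box (260,200) is level and square with the tote. It has ~9 mm margin at each end, and the stored box (345,175) is 29 mm away. I'll lower and release.

```bash
python3 -m crank '[[55,1,0,10,0,0,0],[55,1,0,35,0,0,0],[55,1,0,65,0,0,0],[55,1,0,90,0,0,0],[55,1,0,110,0,0,0],[55,1,0,124,0,0,0],[55,1,0,132,0,0,0],[55,1,0,136,0,0,0],[55,1,0,138,0,0,0],[55,1,0,139,0,0,0]]'
python3 -m crank '[[55,0,0,0,0,0,0],[60,0,0,0,0,0,0],[66,0,0,0,0,0,0],[72,0,0,0,0,0,0],[75,0,0,0,0,0,0],[75,0,0,0,0,0,0]]'
python3 -m crank '[[75,0,0,-10,0,0,0],[75,0,0,-30,0,0,0],[75,0,0,-60,0,0,0],[75,0,0,-95,0,0,0],[75,0,0,-130,0,0,0],[75,0,0,-160,0,0,0],[75,0,0,-180,0,0,0],[75,0,-30,-190,0,0,0],[75,0,-60,-190,0,0,0],[75,0,-90,-190,0,0,0]]'
python3 - <<'E'
from h import *
p,d,W=cloud("top");cv2.imwrite("pics/end.png",cv2.resize(p[165:265,90:420],None,fx=2.4,fy=2.4)[:,:,::-1])
E
```

```text
clock: 20.85
eef_pos: [472.2, 269.0, 12.0]
eef_rot: [3.141, -0.0, 1.571]
wrist_force: [-0.2, 0.5, -1.2]
finger_gap: 60.2
finger_force: 25.0
clock: 21.45
eef_pos: [472.0, 268.9, 11.7]
eef_rot: [3.141, -0.0, 1.571]
wrist_force: [0.2, 0.3, -0.1]
finger_gap: 70.3
finger_force: 0.0
clock: 22.45
eef_pos: [380.9, 268.7, 202.5]
eef_rot: [3.141, -0.001, 1.57]
wrist_force: [1.0, 0.5, -0.6]
finger_gap: 70.3
finger_force: 0.0
```

View pics/end.png

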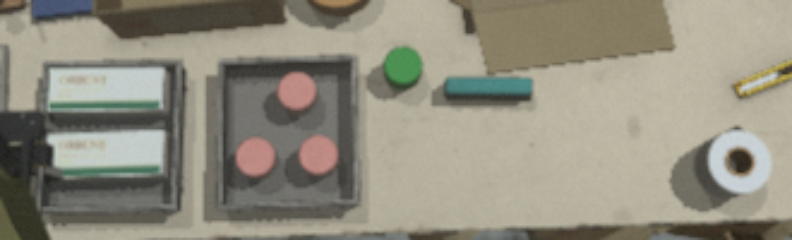

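The final view shows both boxes flat side by side in the left tote (107,88 and 107,153). All three jars are upright in the right tote (297,92; 256,157; 318,155), and the bystanders are unmoved.

```bash
python3 -m crank '[[75,0,0,0,0,0,0],[75,0,0,0,0,0,0],[75,0,0,0,0,0,0]]' && python3 -c "
from cell import manip
print(manip.sign_off())"
```

```text
clock: 22.8
eef_pos: [382.5, 268.8, 201.7]
eef_rot: [3.142, -0.0, 1.57]
wrist_force: [1.0, -0.3, -0.1]
finger_gap: 70.7
finger_force: 0.0
the job is handed in; nothing more can be done
None
```

I handed the job in at 22.8 s: all three jars stand upright in the jar tote, both boxes lie flat side by side in the box tote, and the other things on the bench were left alone.

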